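# Clamp the mould that is ready for casting

## Task

Clamp shut the split mould whose shelf carries the red bird: lower the latch's loop over its brass keeper, then swing the lever over and press it fully down past centre so that it stays shut and draws the mould halves together. Leave the other mould's latch open as it is, keep both birds standing on their shelves, and do not disturb the other things on the bench.

Things in the scene. Friction and masses are not known exactly. Their poses are not given: they have to be found in the camera images.
- mould_left: the left (+y) split mould, fixed: two aluminium blocks, tops 62 mm up, on a base (local x -150 to 140, y +-55), a draw latch along the top. Origin on the bench below the lever pivot (axis along y, z 85 mm); local x points away from the robot, keeper to closed lever. Blue bird shelf over x 40 to 130, y +-45, underside 197, top 205 mm up, posts at x 118; bird at x 84. Seen from the robot its near edge is open
- mould_left_lever (a joint): latch lever, rad above closed: 0 = closed, level, pointing local +x under the shelf; 1.57 upright; starts open at 1.85 to 2.05, leaning to local -x; stop 2.3. 100 mm long; red grip (42 to 100 mm from pivot) 28 wide, 10 thick. Friction 0.09 Nm holds it. Once hooked, a spring resists from about 1.1 rad to dead centre at about 0.35 (peak 0.35 Nm), then pulls it shut
- mould_left_lever_end (a point): on the lever's centre line, 90 mm from its pivot. The shelf above lets a tool press the last part only if it leans back towards the robot by about 30 to 40 degrees
- mould_left_loop (a joint): latch loop, rad relative to the lever; elevation of the loop (pointing local -x) above level = this minus the lever angle, 0.95 to 1.3 at the start, folded up along the lever. Friction 0.045 Nm holds it so; below about 0.7 it falls (80 g). Pivot on the lever, 20 mm along and 4 mm below its centre line as closed. Side arms 46 mm over all, round crossbar 8 mm thick 90 mm from the pivot, beyond it a yellow tab
- mould_left_bar (a point): middle of the loop's crossbar, on its axis
- mould_left_tab (a point): middle of the loop's yellow tab (34 wide, 30 long, 4 thick, bent up 17 degrees from the loop's plane), 19 mm out and 7 mm up from the bar in the loop's frame; swung to local -x and down it lowers the loop
- mould_left_keeper (a point): where the hooked bar bears: the brass keeper's face towards local -x, 74 mm up, axes as the mould's. Keeper 22 wide, fits inside the loop; a lip sticks out 5 mm above this face, at 82 to 87 mm height. The bar must come down on the -x side of the lip onto a floor plate 70 mm up (bar axis then at 74 mm, 10 to 25 mm out from the face while the lever is up)
- mould_left_half (a joint): sliding near half of the mould, with the keeper: 0 = held open by its spring (8 N per mm), about 0.005 m = drawn up to the fixed half by the closed latch (stop 0.006)
- mould_right: the right (-y) split mould, fixed: two aluminium blocks, tops 62 mm up, on a base (local x -150 to 140, y +-55), a draw latch along the top. Origin on the bench below the lever pivot (axis along y, z 85 mm); local x points away from the robot, keeper to closed lever. Blue bird shelf over x 40 to 130, y +-45, underside 197, top 205 mm up, posts at x 118; bird at x 84. Seen from the robot its near edge is open
- mould_right_lever (a joint): latch lever, rad above closed: 0 = closed, level, pointing local +x under the shelf; 1.57 upright; starts open at 1.85 to 2.05, leaning to local -x; stop 2.3. 100 mm long; red grip (42 to 100 mm from pivot) 28 wide, 10 thick. Friction 0.09 Nm holds it. Once hooked, a spring resists from about 1.1 rad to dead centre at about 0.35 (peak 0.35 Nm), then pulls it shut
- mould_right_lever_end (a point): on the lever's centre line, 90 mm from its pivot. The shelf above lets a tool press the last part only if it leans back towards the robot by about 30 to 40 degrees
- mould_right_loop (a joint): latch loop, rad relative to the lever; elevation of the loop (pointing local -x) above level = this minus the lever angle, 0.95 to 1.3 at the start, folded up along the lever. Friction 0.045 Nm holds it so; below about 0.7 it falls (80 g). Pivot on the lever, 20 mm along and 4 mm below its centre line as closed. Side arms 46 mm over all, round crossbar 8 mm thick 90 mm from the pivot, beyond it a yellow tab
- mould_right_bar (a point): middle of the loop's crossbar, on its axis
- mould_right_tab (a point): middle of the loop's yellow tab (34 wide, 30 long, 4 thick, bent up 17 degrees from the loop's plane), 19 mm out and 7 mm up from the bar in the loop's frame; swung to local -x and down it lowers the loop
- mould_right_keeper (a point): where the hooked bar bears: the brass keeper's face towards local -x, 74 mm up, axes as the mould's. Keeper 22 wide, fits inside the loop; a lip sticks out 5 mm above this face, at 82 to 87 mm height. The bar must come down on the -x side of the lip onto a floor plate 70 mm up (bar axis then at 74 mm, 10 to 25 mm out from the face while the lever is up)
- mould_right_half (a joint): sliding near half of the mould, with the keeper: 0 = held open by its spring (8 N per mm), about 0.005 m = drawn up to the fixed half by the closed latch (stop 0.006)
- red_bird: red cast bird figure, 60 mm round foot, 75 mm tall, standing on the shelf of one of the moulds: that is the mould to clamp. Origin at the centre of its underside, z up
- yellow_bird: the same figure in yellow, on the other mould's shelf
- brush: paint brush, 170 mm, lying between the moulds near the robot; bystander, origin under its middle
- jar: small jar, 50 mm wide, 70 mm tall, upright between the moulds; bystander, origin at its underside
- band: thin aluminium ring band, 80 mm wide, 35 mm tall, at the left; bystander
- screwdriver: screwdriver lying at the right; bystander
- torch_can: green gas can, 70 mm wide, 180 mm tall, at the far left; bystander
- bit_case: yellow drill bit case, 110 x 170 x 50 mm, at the right; bystander
Mind the look-alikes: they are no part of the job. Several things have the shape of the red_bird; the one meant has the colours described above.

How it is judged:
By the outcome, as a careful person would: the job done as asked, in the order asked, and still so for the second after the job is handed in, with the robot touching nothing.
It also fails if it takes over 48 s, if anything falls off the work surface, if the arm or the gripper's body presses on something with over 40 N, if the wrist force passes 120 N, or if a joint passes its speed limit or range.

## Robot

A 7-joint arm with a two-finger parallel gripper is mounted at the origin on the work surface. World frame = base frame: x ahead of the robot, y to its left, z up, the work surface at z = 0. Lengths are in m, angles in degrees, forces in N, time in s.
With the tool pointing down it reaches from about 0.375 to 0.925 m from the base axis. Payload 3.1 kg.
Tool frame: the origin (TCP) lies on the centre line of the jaws, within the pads' length; the fingertips stand 25 mm ahead of it and the grasp point (between the pads) lies 6 mm ahead of it; z points along the fingers, y is the line along which they close (so a half turn about z gives the same grasp; the last joint's range is limited). The gripper opens to 85 mm and grips with 20 to 120 N. Pads are 22 mm wide; open, the fingers measure 114 mm over their backs; the gripper's body (76 mm by 85 mm) begins 54 mm behind the grasp point. The pads swing forward as they close: fully open they stand 13 mm farther back than shut.
Start: joints at [-71.322, 21.939, 2.515, 91.553, -1.026, 66.532, -2.859], TCP at [0.267, 0.593, 0.256] pointing down, gripper open.
Joint ranges: [-149.38, 149.38], [-23.57, 123.04], [-84.95, 90], [0, 143.3], [-89.99, 269.99], [3.08, 112.72], [-163.45, 163.45]. Speed limits (degrees/s): [159.86, 159.86, 180, 180, 180, 180, 180].

## Interface

Orientations are given as [roll, pitch, yaw] about the fixed x, y, z axes, in that order (R = Rz(yaw) Ry(pitch) Rx(roll)).
In Python, from bench import env gives the robot as it stands.
- The arm moves only by the tool servo_tool, never from a script. Its argument "commands" is a list of rows, each an object with "offset": the shift along the tool's x, y, z in units of 25 mm (1.0 is 25 mm), a list of three; "rot": the turn, a rotation vector about the tool's x, y, z in units of 8 degrees (1.0 is 8 degrees), a list of three; "hand": the closure in counts, from 0 (fully open) to 255 (shut). A call has 1 to 8 rows; each row shifts and turns the commanded pose from where the row before left it, along the tool's axes as they then stand; what a row does not reach is not made up. A row lasts 1/10 s, in which the tool goes at most 50 mm and 8.59 degrees, less where a joint would pass 70% of its speed; a pose out of reach is approached as far as the arm can. A call is refused whole if a number of a shift passes 1 or a number of a turn 1, either way. A call with a gripper value outside its range is refused whole. The fingers move at their own pace and stop on an object; the grip force is fixed at half the most. Time passes only in rows, so rows that do not move let the fingers close. It gives the time, the measured TCP pose, the force, the opening and the grip force at its end, in the units of the state.
- env.get_obs(): the state, without advancing time (a new reading comes with each control period).
- env.camera(name): name is "scene" or "top"; returns (picture, depth): 480x640x3 uint8, red, green, blue; 480x640 float32, m along the optical axis (not along the pixel's ray), 0 where there is no reading.
- env.camera_info(name): a dict with "fx", "fy", "cx", "cy" (pixels), "R" (3x3) and "t" (3): a world point X has camera coordinates R X + t. Camera axes: x right, y down, z forward; pixel columns grow to the right and rows downward; lengths in m; the calibration is good to about 2 mm. A picture is of the moment at which its call begins. camera_info takes no time and is no camera call.
- env.sign_off(): hands the job in; it is judged then, once.
The state is a dict: "time_s": time; "q": joint angles; "joint_vel": joint speeds; "joint_torque": joint torques, N m; "eef_pos": TCP position; "eef_rot": TCP orientation; "contact_force": force on the tool from outside, world axes, zero at the start; "ft_torque": the same for the moment, N m; "width": finger opening in m; "grasp_force": force on a finger pad.
Only numpy, scipy, OpenCV 4.12 (cv2) and the standard library are available. Lean on these libraries where they do the work, as an engineer would, in place of code of your own. Each camera call takes 0.05 s, during which the arm holds its last target. There are 200 camera calls.

## Working session

There is one attempt and no reset: what is moved stays moved. The work goes in short steps, Python scripts to look and compute and a tool call to move; the robot and the scene stay as the last step left them, time stands still between calls to the robot, and variables do not carry over. Pictures are saved under pics/ and viewed, at most 10 in all, crops included, and the job is handed in when it is done.

Besides the shell and the picture viewer there is one more tool, called after "Call:" in YAML: its name, and indented under it one key for each argument. servo_tool: Moves the arm, as the interface text tells. Its arguments: {"type":"object","properties":{"commands":{"type":"array"}},"required":["commands"]}

```bash
ls; mkdir -p pics; python3 - <<'E'
from bench import env
import cv2,numpy as np
for n in("scene","top"):
    p,d=env.camera(n); cv2.imwrite(f"pics/{n}0.png",p[:,:,::-1]); np.save(f"{n}0.npy",d); np.save(f"{n}0c.npy",p)
    i=env.camera_info(n); print(n,i)
o=env.get_obs(); print(o)
E
```

```text
pics
scene {'fx': 582.3518590796072, 'fy': 582.3518590796072, 'cx': 320.0077057122344, 'cy': 246.64489361666585, 'R': array([[-0.99519828, -0.0978374 , -0.00286818],
       [-0.08525558,  0.88086665, -0.46562371],
       [ 0.0480819 , -0.46314338, -0.88497816]]), 't': array([0.56255669, 0.14406744, 1.80450465])}
top {'fx': 508.66522646065613, 'fy': 508.66522646065613, 'cx': 318.81654706725016, 'cy': 244.17891155819444, 'R': array([[-0.01620644, -0.99974212, -0.01590757],
       [-0.98112159,  0.01896694, -0.19245957],
       [ 0.19271166,  0.01248818, -0.98117596]]), 't': array([-0.01152452,  0.56308259,  1.21253447])}
{'time_s': 0.1, 'q': array([-71.32075045,  21.98831066,   2.5122082 ,  91.64014186,
        -1.02527267,  66.53242018,  -2.85932737]), 'joint_vel': array([ 0.00042521, -0.11290316, -0.01959387, -0.17967725,  0.05203617,
       -0.09643178,  0.0301764 ]), 'joint_torque': array([ 2.11508464e-03, -4.34725142e+01,  1.02883838e+00, -2.50454074e+01,
        1.08262111e-02,  5.46859810e-03,  6.84557051e-06]), 'eef_pos': array([0.26698247, 0.59176077, 0.25500062]), 'eef_rot': array([-1.79861837e+02,  7.78627596e-03,  1.55721150e+02]), 'contact_force': array([-0.41030748, -0.64944625,  0.56355607]), 'ft_torque': array([-0.0039953 , -0.00953816, -0.02169584]), 'grasp_force': 0.0, 'width': 0.08542269614396296}
```

View pics/scene0.png

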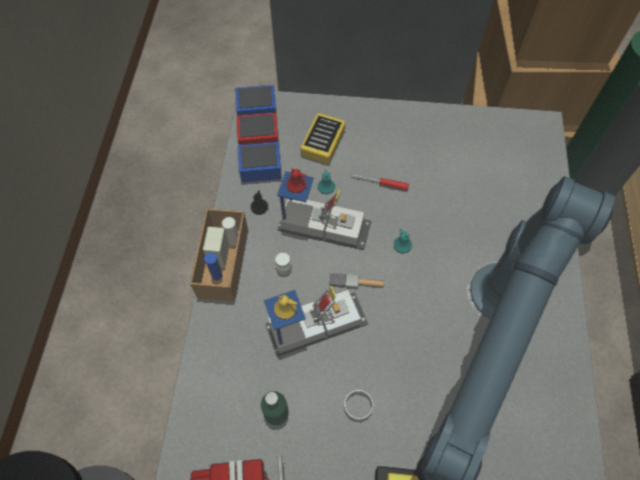

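View pics/top0.png

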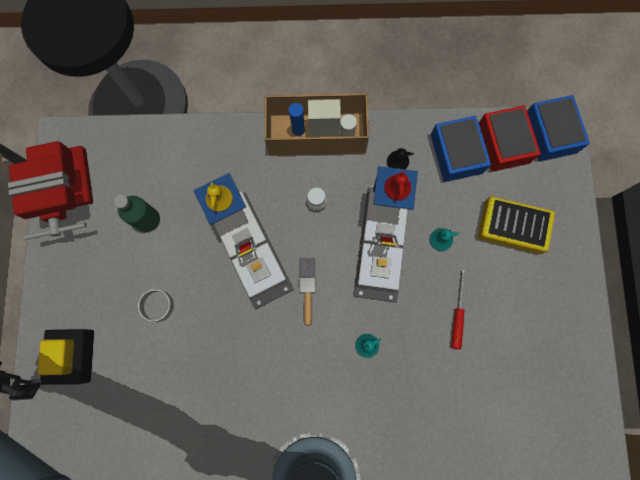

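Birds: red at top (398,187), yellow (219,195), teal (443,239) and (368,345), black (400,158). Only the first is red, and it stands on the right mould's shelf, so the right mould is the target. I'll confirm in an enlarged crop and measure.

```bash
cat > h.py <<'E'
from bench import env
import cv2,numpy as np
def world(n,d):
    i=env.camera_info(n); v,u=np.mgrid[0:480,0:640]
    c=np.stack([(u-i['cx'])/i['fx']*d,(v-i['cy'])/i['fy']*d,d],-1)
    return (c-i['t'])@i['R']
def proj(n,X):
    i=env.camera_info(n); c=np.asarray(X)@i['R'].T+i['t']
    return c[...,:2]/c[...,2:]*[i['fx'],i['fy']]+[i['cx'],i['cy']]
def hsv(p): return cv2.cvtColor(p,cv2.COLOR_RGB2HSV).astype(int)
E
python3 - <<'E'
from h import *
p=np.load('top0c.npy');d=np.load('top0.npy');W=world('top',d);H=hsv(p)
box=np.zeros((480,640),bool);box[160:310,345:425]=1
def rep(name,m,pr=True):
    P=W[m&box&(d>0)]
    print(name,len(P),P.min(0).round(3),P.max(0).round(3),np.median(P,0).round(3)); return P
h,s,v=H[...,0],H[...,1],H[...,2]
P=rep('shelf',(h>100)&(h<130)&(s>120)&(abs(W[...,2]-.205)<.01))
r=cv2.minAreaRect((P[:,:2]*1000).astype(np.float32));print(r)
P=rep('base+blocks',(W[...,2]>.055)&(W[...,2]<.068))
print(cv2.minAreaRect((P[:,:2]*1000).astype(np.float32)))
rep('red',((h<6)|(h>174))&(s>150)&(W[...,2]<.195))
rep('yellow',(h>22)&(h<34)&(s>120))
rep('brass',(h>12)&(h<22)&(s>120))
Q=W[box]; 
for n,(u0,v0,u1,v1) in dict(top=(340,150,460,310)).items():
    cv2.imwrite('pics/crop0.png',cv2.resize(p[v0:v1,u0:u1,::-1],None,fx=3.7,fy=3.7,interpolation=cv2.INTER_CUBIC))
E
```

```text
shelf 880 [ 0.61  -0.245  0.197] [ 0.708 -0.148  0.211] [ 0.654 -0.183  0.205]
((660.0479125976562, -196.06480407714844), (90.18415069580078, 90.05670928955078), 82.18103790283203)
base+blocks 2686 [ 0.445 -0.241  0.055] [ 0.71  -0.116  0.068] [ 0.55  -0.176  0.062]
((577.1700439453125, -182.61734008789062), (100.39893341064453, 253.77703857421875), 80.94536590576172)
red 45 [ 0.544 -0.191  0.131] [ 0.562 -0.165  0.174] [ 0.553 -0.177  0.152]
yellow 30 [ 0.502 -0.197  0.088] [ 0.541 -0.16   0.22 ] [ 0.531 -0.175  0.215]
brass 65 [ 0.502 -0.19   0.082] [ 0.543 -0.16   0.18 ] [ 0.512 -0.173  0.087]
```

View pics/crop0.png

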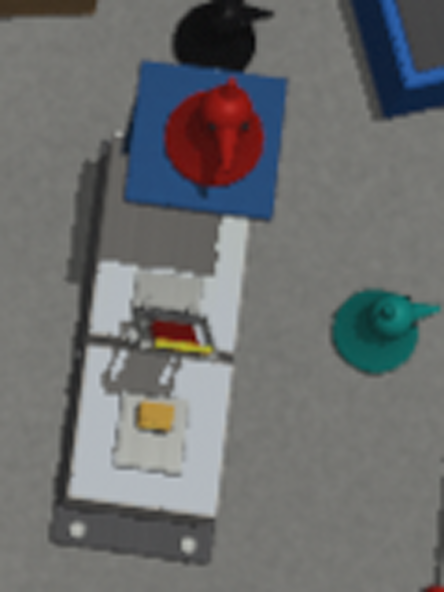

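The crop shows the red bird on the blue shelf, with the lever and yellow tab at about crop (180,335) and the brass keeper at (155,415). The right mould is confirmed. Its pose is roughly origin (0.576, -0.184) with yaw -8.4°, and the lever and tab heights match the figures given. Moving over now.

Call:
servo_tool:
  commands:
    - {"offset": [0, 0, -1], "rot": [0, 0, -1], "hand": 255}
    - {"offset": [0, 0, -1], "rot": [0, 0, -1], "hand": 255}
    - {"offset": [-0.5, -1, -1], "rot": [0, 0, 0], "hand": 255}
    - {"offset": [-0.5, -1, -1], "rot": [0, 0, 0], "hand": 255}
    - {"offset": [-0.5, -1, 0], "rot": [0, 0, 0], "hand": 255}
    - {"offset": [-0.5, -1, 0], "rot": [0, 0, 0], "hand": 255}
    - {"offset": [-0.5, -1, 0], "rot": [0, 0, 0], "hand": 255}
    - {"offset": [-0.5, -1, 0], "rot": [0, 0, 0], "hand": 255}

```text
time_s: 0.9
eef_pos: [0.32, 0.4318, 0.3557]
eef_rot: [-179.9, -0.0, 171.7]
contact_force: [0.1, -0.0, 0.1]
width: 0.0005
grasp_force: 0.0
```

Call:
servo_tool:
  commands:
    - {"offset": [-0.5, -1, 0], "rot": [0, 0, 0], "hand": 255}
    - {"offset": [-0.5, -1, 0], "rot": [0, 0, 0], "hand": 255}
    - {"offset": [-0.5, -1, 0], "rot": [0, 0, 0], "hand": 255}
    - {"offset": [-0.5, -1, 0], "rot": [0, 0, 0], "hand": 255}
    - {"offset": [-0.5, -1, 0], "rot": [0, 0, 0], "hand": 255}
    - {"offset": [-0.5, -1, 0], "rot": [0, 0, 0], "hand": 255}
    - {"offset": [-0.5, -1, 0], "rot": [0, 0, 0], "hand": 255}
    - {"offset": [-0.5, -1, 0], "rot": [0, 0, 0], "hand": 255}

```text
time_s: 1.7
eef_pos: [0.39, 0.2195, 0.3557]
eef_rot: [-180.0, -0.0, 171.7]
contact_force: [0.4, 0.2, 0.6]
width: 0.0004
grasp_force: 0.0
```

Call:
servo_tool:
  commands:
    - {"offset": [-0.5, -1, 0], "rot": [0, 0, 0], "hand": 255}
    - {"offset": [-0.5, -1, 0], "rot": [0, 0, 0], "hand": 255}
    - {"offset": [-0.5, -1, 0], "rot": [0, 0, 0], "hand": 255}
    - {"offset": [-0.5, -1, 0], "rot": [0, 0, 0], "hand": 255}
    - {"offset": [-0.5, -1, 0], "rot": [0, 0, 0], "hand": 255}
    - {"offset": [-0.5, -1, 0], "rot": [0, 0, 0], "hand": 255}
    - {"offset": [-0.5, -1, 0], "rot": [0, 0, 0], "hand": 255}
    - {"offset": [-0.5, -1, 0], "rot": [0, 0, 0], "hand": 255}

```text
time_s: 2.5
eef_pos: [0.46, 0.0074, 0.3558]
eef_rot: [-180.0, -0.0, 171.7]
contact_force: [-0.3, 0.6, -0.8]
width: -0.0
grasp_force: 0.0
```

```bash
python3 - <<'E'
from h import *
a=np.radians(-8.4);ex=np.array([np.cos(a),np.sin(a),0]);ey=np.array([-np.sin(a),np.cos(a),0]);O=np.array([.576,-.1836,0])
for n,b in(('top',(210,300,355,415)),('scene',(180,240,300,365))):
    p=np.load(n+'0c.npy');d=np.load(n+'0.npy');W=world(n,d);H=hsv(p);h,s,v=H[...,0],H[...,1],H[...,2]
    L=np.stack([(W-O)@ex,(W-O)@ey,W[...,2]],-1)*1000
    box=np.zeros((480,640),bool);box[b[0]:b[1],b[2]:b[3]]=1;box&=d>0
    for k,m in dict(tab=(h>20)&(h<36)&(s>110)&(L[...,2]>150),red=((h<7)|(h>173))&(s>130)&(L[...,2]<196)&(L[...,2]>95),brass=(h>10)&(h<24)&(s>100)&(L[...,2]<95)&(L[...,2]>78)).items():
        P=L[m&box]
        if len(P): print(n,k,len(P),np.percentile(P,[5,50,95],axis=0).round(0).tolist())
E
```

```text
top tab 37 [[-49.0, -15.0, 175.0], [-47.0, 1.0, 215.0], [-36.0, 15.0, 218.0]]
top red 48 [[-32.0, -10.0, 131.0], [-24.0, 2.0, 151.0], [-15.0, 14.0, 169.0]]
top brass 64 [[-75.0, -8.0, 83.0], [-67.0, 2.0, 87.0], [-60.0, 12.0, 91.0]]
scene tab 4 [[-48.0, -11.0, 181.0], [-43.0, 4.0, 198.0], [-40.0, 15.0, 224.0]]
scene red 9 [[-35.0, -6.0, 151.0], [-32.0, -3.0, 169.0], [-25.0, 4.0, 176.0]]
scene brass 20 [[-73.0, -7.0, 84.0], [-68.0, 3.0, 89.0], [-63.0, 10.0, 93.0]]
```

Call:
servo_tool:
  commands:
    - {"offset": [-0.7, -1, 0], "rot": [0, 0, 0], "hand": 255}
    - {"offset": [-0.7, -1, 0], "rot": [0, 0, 0], "hand": 255}
    - {"offset": [-0.7, -1, 0], "rot": [0, 0, 0], "hand": 255}
    - {"offset": [-0.7, -1, 0], "rot": [0, 0, 0], "hand": 255}
    - {"offset": [-0.7, -1, 0], "rot": [0, 0, 0], "hand": 255}
    - {"offset": [-0.7, -1, 0], "rot": [0, 0, 0], "hand": 255}
    - {"offset": [-0.7, -0.7, 0], "rot": [0, 0, 0], "hand": 255}
    - {"offset": [0, 0, 0], "rot": [0, 0, 0], "hand": 255}

```text
time_s: 3.3
eef_pos: [0.5575, -0.1783, 0.3556]
eef_rot: [-179.8, -0.0, 171.4]
contact_force: [-0.9, -0.2, -0.3]
width: 0.0002
grasp_force: 0.0
```

Call:
servo_tool:
  commands:
    - {"offset": [0, 0, 1], "rot": [0, 0, 0], "hand": 255}
    - {"offset": [0, 0, 1], "rot": [0, 0, 0], "hand": 255}
    - {"offset": [0, 0, 1], "rot": [0, 0, 0], "hand": 255}
    - {"offset": [0, 0, 1], "rot": [0, 0, 0], "hand": 255}
    - {"offset": [0, 0, 0.6], "rot": [0, 0, 0], "hand": 255}
    - {"offset": [0, 0, 0.6], "rot": [0, 0, 0], "hand": 255}
    - {"offset": [0, 0, 0], "rot": [0, 0, 0], "hand": 255}

```text
time_s: 4.0
eef_pos: [0.5559, -0.1737, 0.2242]
eef_rot: [180.0, -0.2, 171.8]
contact_force: [0.1, 0.9, -0.8]
width: -0.0001
grasp_force: 0.0
```

```bash
python3 - <<'E'
from h import *
p,d=env.camera('scene');q,d2=env.camera('top')
a=cv2.resize(p[150:280,265:395],(390,390),interpolation=2);b=cv2.resize(q[170:300,330:460],(390,390),interpolation=2)
cv2.imwrite('pics/c1.png',np.hstack([a,b])[:,:,::-1]);print(env.get_obs()['eef_pos'])
E
```

```text
[ 0.55761435 -0.17471472  0.22667634]
```

View pics/c1.png

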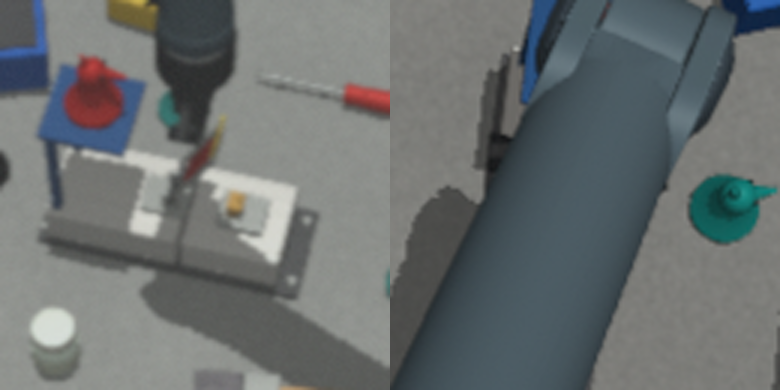

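The scene view shows the fingers at crop (185,125), on the far side of the yellow tab (220,125), with the bird untouched. Next I pull the tab toward the robot and down.

Call:
servo_tool:
  commands:
    - {"offset": [0.5, -0.2, 0], "rot": [0, 0, 0], "hand": 255}
    - {"offset": [0.4, 0, 0.1], "rot": [0, 0, 0], "hand": 255}
    - {"offset": [0.4, 0, 0.2], "rot": [0, 0, 0], "hand": 255}
    - {"offset": [0.4, 0, 0.2], "rot": [0, 0, 0], "hand": 255}
    - {"offset": [0.3, 0, 0.3], "rot": [0, 0, 0], "hand": 255}
    - {"offset": [0.3, 0, 0.4], "rot": [0, 0, 0], "hand": 255}
    - {"offset": [0, 0, 0], "rot": [0, 0, 0], "hand": 255}

```text
time_s: 4.8
eef_pos: [0.497, -0.1706, 0.1942]
eef_rot: [180.0, -0.3, 171.7]
contact_force: [-0.5, -0.2, -0.3]
width: 0.0001
grasp_force: 0.0
```

```bash
cat > look.py <<'E'
from h import *
import sys
p,d=env.camera('scene')
cv2.imwrite(f'pics/{sys.argv[1]}.png',cv2.resize(p[160:260,265:395],(780,600),interpolation=2)[:,:,::-1]);o=env.get_obs();print(o['time_s'],o['eef_pos'],o['eef_rot'],o['contact_force'])
W=world('scene',d);H=hsv(p);h,s,v=H[...,0],H[...,1],H[...,2]
a=np.radians(-8.4);ex=np.array([np.cos(a),np.sin(a),0]);ey=np.array([-np.sin(a),np.cos(a),0]);O=np.array([.576,-.1836,0])
L=np.stack([(W-O)@ex,(W-O)@ey,W[...,2]],-1)*1000
print('tcp local',((o['eef_pos']-O)@np.c_[ex,ey]*1000).round(1))
near=(abs(L[...,1])<40)&(L[...,0]>-140)&(L[...,0]<30)&(d>0)
for k,m in dict(yel=(h>20)&(h<36)&(s>110)&(L[...,2]>70),red=((h<7)|(h>173))&(s>130)&(L[...,2]<196)&(L[...,2]>80)).items():
    P=L[m&near]
    if len(P): print(k,len(P),np.percentile(P,[5,50,95],axis=0).round(0).tolist())
E
python3 look.py c2
```

```text
4.85 [ 0.49834574 -0.17094333  0.19505471] [ 1.79982287e+02 -1.49367866e-01  1.71717843e+02] [-0.7833877   0.09281045  0.63668136]
tcp local [-78.7   1.2]
yel 28 [[-101.0, -9.0, 154.0], [-96.0, 3.0, 163.0], [-88.0, 13.0, 171.0]]
red 30 [[-41.0, -8.0, 149.0], [-34.0, 4.0, 173.0], [-23.0, 13.0, 183.0]]
```

View pics/c2.png

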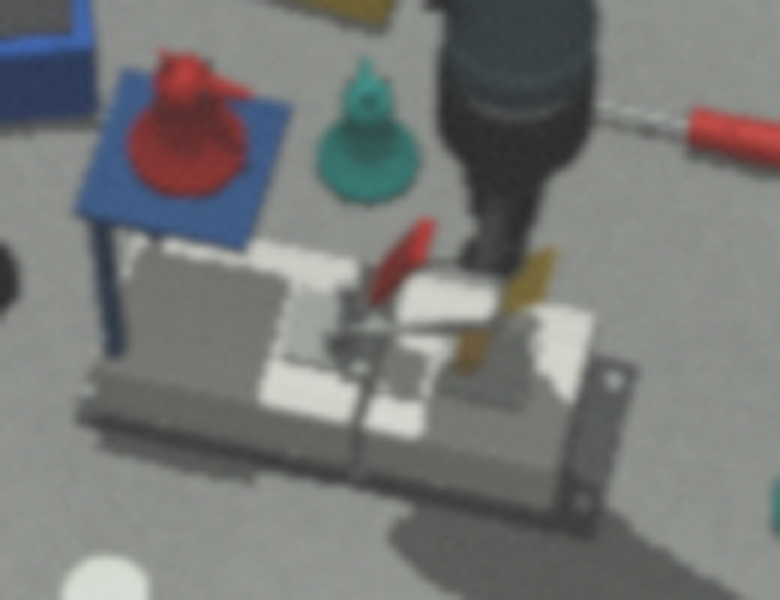

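The tab is being driven and the loop is now about 0.5 rad up: tab at (530,285), lever still standing at (405,260). I'll keep following it down.

Call:
servo_tool:
  commands:
    - {"offset": [0.3, 0, 0.3], "rot": [0, 0, 0], "hand": 255}
    - {"offset": [0.3, 0, 0.4], "rot": [0, 0, 0], "hand": 255}
    - {"offset": [0.2, 0, 0.5], "rot": [0, 0, 0], "hand": 255}
    - {"offset": [0, 0, 0.5], "rot": [0, 0, 0], "hand": 255}
    - {"offset": [0, 0, 0.5], "rot": [0, 0, 0], "hand": 255}
    - {"offset": [0, 0, 0.4], "rot": [0, 0, 0], "hand": 255}
    - {"offset": [0, 0, 0], "rot": [0, 0, 0], "hand": 255}

```text
time_s: 5.55
eef_pos: [0.4788, -0.1682, 0.1294]
eef_rot: [-180.0, -0.2, 171.7]
contact_force: [-0.1, 0.6, 0.1]
width: -0.0001
grasp_force: 0.0
```

```bash
python3 look.py c3
```

```text
5.6 [ 0.47940553 -0.16853692  0.1302612 ] [-1.79964800e+02 -1.18178593e-01  1.71716004e+02] [-0.02771986 -0.38846055  0.44862122]
tcp local [-97.8   0.8]
yel 49 [[-116.0, -8.0, 73.0], [-106.0, 3.0, 78.0], [-96.0, 14.0, 86.0]]
red 29 [[-41.0, -9.0, 152.0], [-36.0, 3.0, 174.0], [-24.0, 12.0, 181.0]]
```

View pics/c3.png

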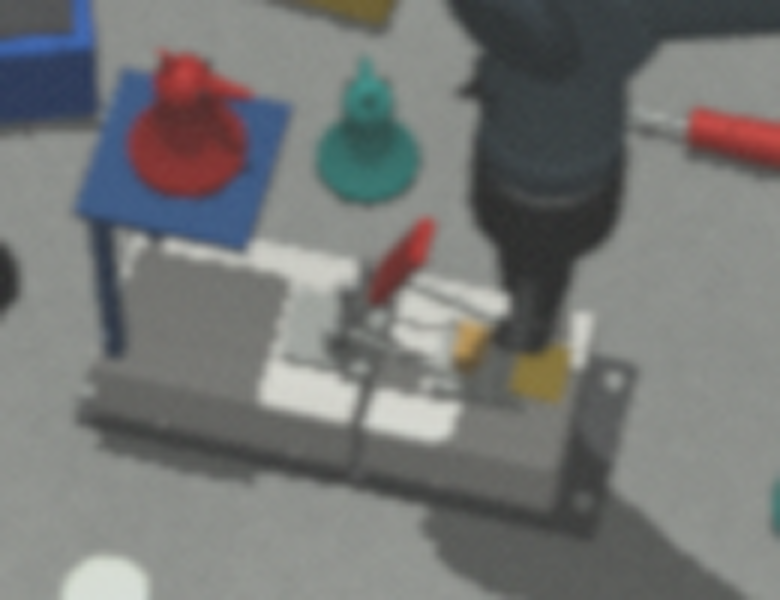

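The loop is down over the keeper: tab centre is at local (-106, z 78), where about (-108, 74) was expected, and the brass keeper (470,345) is inside the loop. Next I raise and lean the tool for the lever.

Call:
servo_tool:
  commands:
    - {"offset": [0, 0, -1], "rot": [0, 0, 0], "hand": 255}
    - {"offset": [0, 0, -0.5], "rot": [0, 0, 0], "hand": 255}
    - {"offset": [0, 0, 0], "rot": [0, -1, 0], "hand": 255}
    - {"offset": [0, 0, 0], "rot": [0, -1, 0], "hand": 255}
    - {"offset": [0, 0, 0], "rot": [0, -1, 0], "hand": 255}
    - {"offset": [0, 0, 0], "rot": [0, -1, 0], "hand": 255}
    - {"offset": [0, 0, 0], "rot": [0, -1, 0], "hand": 255}
    - {"offset": [0, 0, 0], "rot": [0, 0, 0], "hand": 255}

```text
time_s: 6.4
eef_pos: [0.4829, -0.1632, 0.1731]
eef_rot: [178.7, 35.1, 171.7]
contact_force: [0.3, 0.5, 0.8]
width: -0.0002
grasp_force: 0.0
```

```bash
python3 look.py c4; python3 - <<'E'
from bench import env
print(env.get_obs()['q'])
E
```

```text
6.45 [ 0.48444402 -0.16358452  0.1741082 ] [178.8496018   35.12992906 171.84135366] [-0.2862561  -0.60479267  1.30200373]
tcp local [-93.5   6.4]
yel 57 [[-116.0, -11.0, 72.0], [-105.0, 1.0, 78.0], [-95.0, 14.0, 84.0]]
red 25 [[-41.0, -8.0, 157.0], [-36.0, 3.0, 174.0], [-26.0, 13.0, 181.0]]
[-31.24687583  -2.89698495  49.75981942 139.17674698 -32.35162223
   9.80876653 131.7176161 ]
```

Call:
servo_tool:
  commands:
    - {"offset": [-0.4, -0.1, 0.5], "rot": [0, 0, 0], "hand": 255}
    - {"offset": [-0.4, -0.1, 0.5], "rot": [0, -0.4, 0], "hand": 255}
    - {"offset": [0, 0, 0], "rot": [0, 0, 0], "hand": 255}
    - {"offset": [0, 0, 0], "rot": [0, 0, 0], "hand": 255}

```text
time_s: 6.85
eef_pos: [0.5024, -0.1685, 0.1724]
eef_rot: [179.1, 36.3, 172.1]
contact_force: [-0.5, -0.5, 0.6]
width: 0.0002
grasp_force: 0.0
```

```bash
cat > plan.py <<'E'
from look import *
def plan(th,r=72,over=0):
    R=cv2.Rodrigues(np.zeros(3))[0]
    from scipy.spatial.transform import Rotation as S
    R=S.from_euler('xyz',o['eef_rot'],degrees=True).as_matrix()
    az=R[:,2]; lam=np.arcsin(az@ex); print('lean',np.degrees(lam),'q',env.get_obs()['q'].round(0))
    l=np.array([(o['eef_pos']-O)@ex,(o['eef_pos']-O)@ey,o['eef_pos'][2]])*1000
    B=np.stack([ex,ey,[0,0,1]]); cur=l
    for t in th:
        n=np.array([-np.sin(t),0,np.cos(t)]); c=np.array([np.cos(lam),0,np.sin(lam)])
        tip=np.array([0,2,85])+r*np.array([np.cos(t),0,np.sin(t)])+(5+11*abs(c@n)-over)*n
        tcp=tip-25*(B@az); print(t,tcp.round(0),'off',(R.T@(B.T@(tcp-cur))/25).round(2)); cur=tcp
E
cat > p1.py <<'E'
from plan import *
plan(np.arange(1.95,-.01,-.15))
E
python3 p1.py c5
```

```text
6.9 [ 0.50189322 -0.16858735  0.17220868] [179.08858313  36.24529531 172.04406457] [-0.45511563 -0.32896898 -0.29858587]
tcp local [-75.5   4. ]
yel 60 [[-116.0, -13.0, 71.0], [-105.0, 1.0, 78.0], [-96.0, 13.0, 84.0]]
red 30 [[-41.0, -8.0, 145.0], [-35.0, 4.0, 176.0], [-22.0, 12.0, 182.0]]
lean 36.22996297786685 q [-24.   1.  43. 138. -54.  10. 152.]
1.95 [-56.   1. 166.] off [-0.49 -0.12  0.65]
1.8 [-46.   1. 172.] off [-0.46 -0.    0.06]
1.6500000000000001 [-35.   1. 176.] off [-0.45 -0.01  0.13]
1.5000000000000002 [-23.   1. 178.] off [-0.43 -0.01  0.21]
1.3500000000000003 [-11.   1. 178.] off [-0.39 -0.01  0.28]
1.2000000000000004 [  1.   1. 176.] off [-0.35 -0.01  0.35]
1.0500000000000005 [ 13.   1. 172.] off [-0.29 -0.01  0.4 ]
0.9000000000000006 [ 24.   1. 166.] off [-0.21 -0.01  0.45]
0.7500000000000007 [ 34.   1. 159.] off [-0.14 -0.01  0.48]
0.6000000000000008 [ 42.   1. 150.] off [-0.05 -0.01  0.47]
0.45000000000000084 [ 47.   1. 143.] off [ 0.   -0.01  0.37]
0.30000000000000093 [ 51.   1. 135.] off [ 0.05 -0.01  0.37]
0.15000000000000102 [ 55.   1. 126.] off [ 0.1  -0.01  0.36]
1.1102230246251565e-15 [ 57.   1. 117.] off [ 0.14 -0.01  0.35]
```

Call:
servo_tool:
  commands:
    - {"offset": [-0.5, -0.1, 0.6], "rot": [0, 0, 0], "hand": 255}
    - {"offset": [-0.45, 0, 0.05], "rot": [0, 0, 0], "hand": 255}
    - {"offset": [-0.45, 0, 0.15], "rot": [0, 0, 0], "hand": 255}
    - {"offset": [-0.45, 0, 0.2], "rot": [0, 0, 0], "hand": 255}
    - {"offset": [0, 0, 0], "rot": [0, 0, 0], "hand": 255}

```text
time_s: 7.4
eef_pos: [0.5549, -0.1772, 0.1801]
eef_rot: [179.1, 36.4, 172.2]
contact_force: [-0.2, -0.5, 0.7]
width: 0.0001
grasp_force: 0.0
```

```bash
python3 p1.py c6
```

```text
7.45 [ 0.55432494 -0.17728785  0.1799783 ] [179.11928031  36.35471411 172.12791696] [-0.67758591  0.28353005  0.09181478]
tcp local [-22.4   3.1]
yel 56 [[-107.0, -12.0, 74.0], [-96.0, 2.0, 80.0], [-86.0, 14.0, 85.0]]
red 15 [[1.0, -9.0, 180.0], [4.0, 0.0, 184.0], [6.0, 10.0, 191.0]]
lean 36.337868379666624 q [-25.   8.  44. 131. -61.  14. 156.]
1.95 [-56.   1. 166.] off [ 1.41 -0.05 -0.36]
1.8 [-46.   1. 172.] off [-0.46 -0.    0.06]
1.6500000000000001 [-35.   1. 176.] off [-0.45 -0.01  0.14]
1.5000000000000002 [-23.   1. 178.] off [-0.43 -0.01  0.21]
1.3500000000000003 [-11.   1. 178.] off [-0.39 -0.01  0.28]
1.2000000000000004 [  1.   1. 176.] off [-0.34 -0.01  0.35]
1.0500000000000005 [ 13.   1. 172.] off [-0.28 -0.01  0.4 ]
0.9000000000000006 [ 24.   1. 166.] off [-0.21 -0.01  0.45]
0.7500000000000007 [ 34.   1. 159.] off [-0.14 -0.01  0.48]
0.6000000000000008 [ 42.   1. 150.] off [-0.05 -0.01  0.47]
0.45000000000000084 [ 47.   1. 143.] off [ 0.   -0.01  0.37]
0.30000000000000093 [ 51.   1. 135.] off [ 0.05 -0.01  0.37]
0.15000000000000102 [ 55.   1. 126.] off [ 0.1  -0.01  0.36]
1.1102230246251565e-15 [ 57.   1. 117.] off [ 0.14 -0.01  0.35]
```

View pics/c6.png

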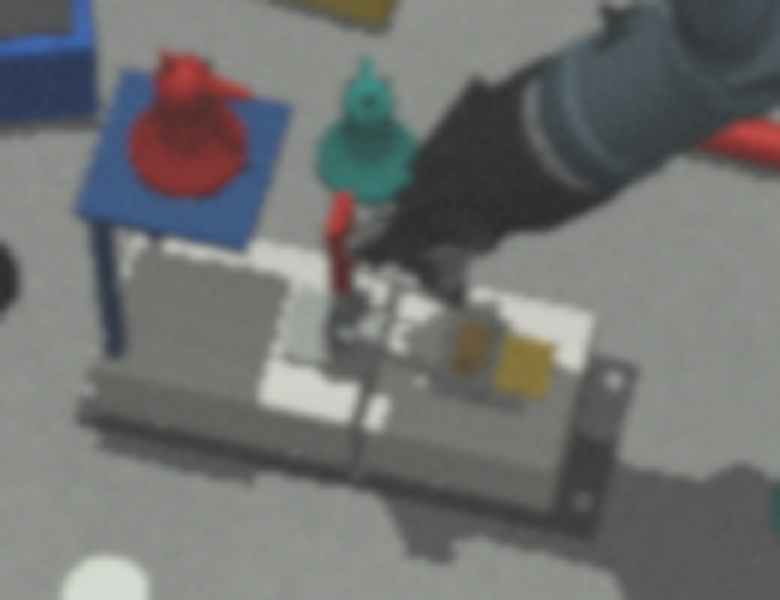

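The lever is upright at (340,240) and the bar is now hooked behind the keeper lip (tab at -96). Joint 7 is near its limit, so I'll back off and turn the hand half a turn, which gives the same finger shape.

Call:
servo_tool:
  commands:
    - {"offset": [0.4, 0, -0.7], "rot": [0, 0, 0], "hand": 255}
    - {"offset": [0, 0, 0], "rot": [0, 0, 1], "hand": 255}
    - {"offset": [0, 0, 0], "rot": [0, 0, 1], "hand": 255}
    - {"offset": [0, 0, 0], "rot": [0, 0, 1], "hand": 255}
    - {"offset": [0, 0, 0], "rot": [0, 0, 1], "hand": 255}
    - {"offset": [0, 0, 0], "rot": [0, 0, 1], "hand": 255}
    - {"offset": [0, 0, 0], "rot": [0, 0, 0], "hand": 255}

```text
time_s: 8.15
eef_pos: [0.535, -0.1748, 0.1878]
eef_rot: [154.1, 26.4, 126.2]
contact_force: [-0.6, 0.1, -0.3]
width: 0.0
grasp_force: 0.0
```

```bash
python3 -c "
from bench import env
o=env.get_obs();print(o['q'],o['eef_pos'],o['eef_rot'])"
```

```text
[-34.95200122   4.25703117  54.83836681 133.44926166 -53.21240446
  13.51197269 110.00904312] [ 0.53501363 -0.17475548  0.18781394] [154.09195994  26.42005494 126.19471577]
```

Call:
servo_tool:
  commands:
    - {"offset": [0, 0, 0], "rot": [0, 0, 1], "hand": 255}
    - {"offset": [0, 0, 0], "rot": [0, 0, 1], "hand": 255}
    - {"offset": [0, 0, 0], "rot": [0, 0, 1], "hand": 255}
    - {"offset": [0, 0, 0], "rot": [0, 0, 1], "hand": 255}
    - {"offset": [0, 0, 0], "rot": [0, 0, 1], "hand": 255}
    - {"offset": [0, 0, 0], "rot": [0, 0, 1], "hand": 255}
    - {"offset": [0, 0, 0], "rot": [0, 0, 1], "hand": 255}
    - {"offset": [0, 0, 0], "rot": [0, 0, 1], "hand": 255}

```text
time_s: 8.95
eef_pos: [0.5349, -0.1747, 0.1876]
eef_rot: [144.7, -9.1, 71.1]
contact_force: [0.3, 0.2, 0.3]
width: 0.0003
grasp_force: 0.0
```

Call:
servo_tool:
  commands:
    - {"offset": [0, 0, 0], "rot": [0, 0, 1], "hand": 255}
    - {"offset": [0, 0, 0], "rot": [0, 0, 1], "hand": 255}
    - {"offset": [0, 0, 0], "rot": [0, 0, 1], "hand": 255}
    - {"offset": [0, 0, 0], "rot": [0, 0, 1], "hand": 255}
    - {"offset": [0, 0, 0], "rot": [0, 0, 1], "hand": 255}
    - {"offset": [0, 0, 0], "rot": [0, 0, 1], "hand": 255}
    - {"offset": [0, 0, 0], "rot": [0, 0, 1], "hand": 255}
    - {"offset": [0, 0, 0], "rot": [0, 0, 1], "hand": 255}

```text
time_s: 9.75
eef_pos: [0.5349, -0.1746, 0.1874]
eef_rot: [172.4, -35.6, 6.7]
contact_force: [0.7, -1.0, 0.0]
width: 0.0003
grasp_force: 0.0
```

Call:
servo_tool:
  commands:
    - {"offset": [0, 0, 0], "rot": [0, 0, 1], "hand": 255}
    - {"offset": [0, 0, 0], "rot": [0, 0, 0.5], "hand": 255}
    - {"offset": [0, 0, 0], "rot": [0, 0, 0], "hand": 255}

```text
time_s: 10.05
eef_pos: [0.5348, -0.1747, 0.1872]
eef_rot: [-179.2, -36.3, -7.7]
contact_force: [-0.5, 0.7, 0.9]
width: -0.0001
grasp_force: 0.0
```

```bash
cat > p2.py <<'E'
from plan import *
plan(np.arange(1.5,-.01,-.15))
E
python3 p2.py c7
```

```text
10.1 [ 0.53475616 -0.17472369  0.1872412 ] [-179.21275728  -36.25375545   -7.66225618] [-0.17216206 -0.04980017 -0.11928568]
tcp local [-42.1   2.8]
yel 56 [[-106.0, -11.0, 73.0], [-96.0, 1.0, 78.0], [-86.0, 13.0, 86.0]]
red 16 [[-1.0, -9.0, 182.0], [3.0, 3.0, 186.0], [6.0, 10.0, 191.0]]
lean 36.233739969308466 q [-57.  15.  82. 134. -75.  24. -11.]
1.5 [-23.   1. 178.] off [0.39 0.07 0.75]
1.35 [-11.   1. 178.] off [0.39 0.01 0.28]
1.2000000000000002 [  1.   1. 176.] off [0.35 0.01 0.35]
1.0500000000000003 [ 13.   1. 172.] off [0.29 0.01 0.4 ]
0.9000000000000004 [ 24.   1. 166.] off [0.21 0.01 0.45]
0.7500000000000004 [ 34.   1. 159.] off [0.14 0.01 0.48]
0.6000000000000005 [ 42.   1. 150.] off [0.05 0.01 0.47]
0.4500000000000006 [ 47.   1. 143.] off [-0.    0.01  0.37]
0.3000000000000007 [ 51.   1. 135.] off [-0.05  0.01  0.37]
0.1500000000000008 [ 55.   1. 126.] off [-0.1   0.01  0.36]
8.881784197001252e-16 [ 57.   1. 117.] off [-0.14  0.01  0.35]
```

Call:
servo_tool:
  commands:
    - {"offset": [0.2, 0, 0.3], "rot": [0, 0.6, 0], "hand": 255}
    - {"offset": [0, 0, 0], "rot": [0, 0, 0], "hand": 255}
    - {"offset": [0, 0, 0], "rot": [0, 0, 0], "hand": 255}

```text
time_s: 10.4
eef_pos: [0.5411, -0.1755, 0.182]
eef_rot: [-178.5, -39.3, -8.2]
contact_force: [0.4, -0.6, 0.5]
width: -0.0001
grasp_force: 0.0
```

```bash
sed -i 's/))$/),r=66)/' p2.py; python3 p2.py c8
```

```text
10.45 [ 0.54127105 -0.17603417  0.18227687] [-178.60957515  -39.34855611   -8.13359394] [-0.86249632 -0.52530592  0.38764246]
tcp local [-35.5   2.4]
yel 58 [[-106.0, -11.0, 73.0], [-96.0, 1.0, 79.0], [-86.0, 14.0, 83.0]]
red 15 [[-0.0, -11.0, 182.0], [4.0, 1.0, 184.0], [7.0, 8.0, 189.0]]
lean 39.32586072590242 q [-47.  10.  70. 135. -84.  18.  -1.]
1.5 [-24.   1. 171.] off [0.07 0.06 0.63]
1.35 [-13.   1. 171.] off [0.35 0.01 0.28]
1.2000000000000002 [ -2.   1. 170.] off [0.31 0.01 0.34]
1.0500000000000003 [  9.   1. 166.] off [0.25 0.01 0.39]
0.9000000000000004 [ 19.   1. 161.] off [0.18 0.01 0.43]
0.7500000000000004 [ 29.   1. 153.] off [0.1  0.01 0.45]
0.6000000000000005 [ 35.   1. 147.] off [0.03 0.01 0.39]
0.4500000000000006 [ 40.   1. 140.] off [-0.01  0.01  0.33]
0.3000000000000007 [ 45.   1. 133.] off [-0.05  0.01  0.33]
0.1500000000000008 [ 48.   1. 125.] off [-0.1   0.01  0.33]
8.881784197001252e-16 [ 50.   1. 116.] off [-0.14  0.01  0.32]
```

Call:
servo_tool:
  commands:
    - {"offset": [0.1, 0, 0.6], "rot": [0, 0, 0], "hand": 255}
    - {"offset": [0.35, 0, 0.3], "rot": [0, 0, 0], "hand": 255}
    - {"offset": [0.3, 0, 0.35], "rot": [0, 0, 0], "hand": 255}
    - {"offset": [0.25, 0, 0.4], "rot": [0, 0, 0], "hand": 255}
    - {"offset": [0.2, 0, 0.4], "rot": [0, 0.1, 0], "hand": 255}
    - {"offset": [0, 0, 0], "rot": [0, 0, 0], "hand": 255}

```text
time_s: 11.05
eef_pos: [0.59, -0.183, 0.1591]
eef_rot: [-178.5, -39.1, -8.2]
contact_force: [-0.7, -0.8, -0.1]
width: -0.0
grasp_force: 0.0
```

```bash
python3 p2.py c9
```

```text
11.1 [ 0.58947902 -0.18373323  0.15928317] [-178.59734401  -39.13348563   -8.23143048] [-0.96613065 -0.75805469 -0.58072399]
tcp local [13.4  1.8]
yel 61 [[-99.0, -14.0, 76.0], [-88.0, 1.0, 82.0], [-77.0, 14.0, 89.0]]
lean 39.11399799269744 q [-11.  14.  31. 129. -90.  13.   3.]
1.5 [-24.   1. 171.] off [-0.86 -0.02 -1.31]
1.35 [-13.   1. 171.] off [0.35 0.01 0.28]
1.2000000000000002 [ -2.   1. 170.] off [0.31 0.01 0.34]
1.0500000000000003 [  9.   1. 166.] off [0.25 0.01 0.39]
0.9000000000000004 [ 19.   1. 161.] off [0.18 0.01 0.42]
0.7500000000000004 [ 29.   1. 154.] off [0.1  0.01 0.45]
0.6000000000000005 [ 35.   1. 147.] off [0.03 0.01 0.39]
0.4500000000000006 [ 40.   1. 140.] off [-0.01  0.01  0.33]
0.3000000000000007 [ 45.   1. 133.] off [-0.05  0.01  0.33]
0.1500000000000008 [ 48.   1. 125.] off [-0.1   0.01  0.33]
8.881784197001252e-16 [ 50.   1. 116.] off [-0.14  0.01  0.32]
```

View pics/c9.png

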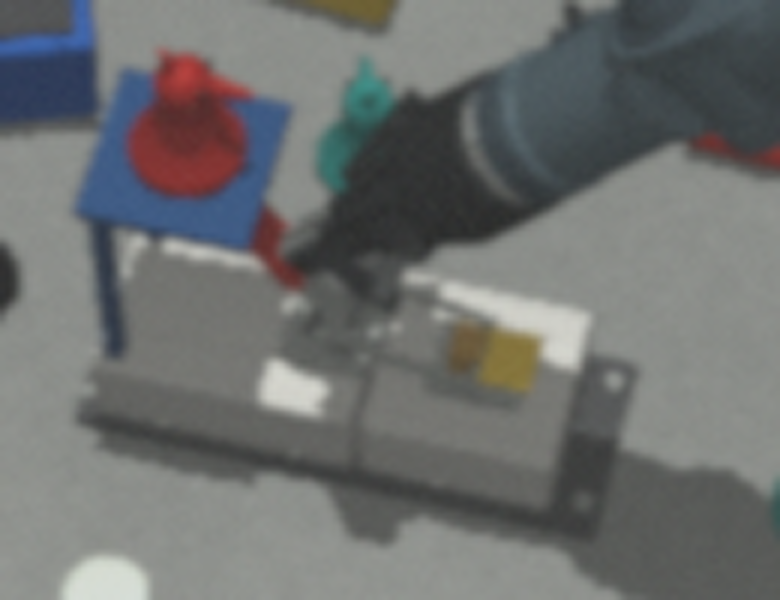

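The lever is over at about 0.9 rad (red at (275,245)), with the loop hooked and taut and the bird undisturbed. Before pressing on I'll check joint 5.

```bash
python3 -c "
from bench import env
o=env.get_obs();print(o['q'],o['joint_vel'].round(1),o['joint_torque'].round(1))"
```

```text
[-11.25348305  13.85234043  30.59512581 128.67944881 -89.84319249
  13.36589831   3.47709228] [-7.2 -0.1  8.1  1.  -0.4  0.2  0.2] [  1.1 -26.9   1.7 -19.5  -0.5   0.3   0. ]
```

Call:
servo_tool:
  commands:
    - {"offset": [0.1, 0, 0.2], "rot": [0, 0, 0], "hand": 255}

```text
time_s: 11.2
eef_pos: [0.5935, -0.1844, 0.1567]
eef_rot: [-178.8, -39.1, -8.1]
contact_force: [-3.6, 0.5, 0.5]
width: -0.0004
grasp_force: 2.1
```

```bash
python3 -c "
from bench import env
o=env.get_obs();print(o['q'],o['joint_vel'].round(1),o['joint_torque'].round(1))"
```

```text
[ -7.11726986  14.12355076  25.91919449 128.05896399 -89.797168
  12.25995484   3.70137021] [ 45.9   3.2 -51.8  -7.    0.8 -12.    2.3] [ -4.  -28.5   3.3 -20.9  -0.6   0.8  -0. ]
```

Joint 5 is sitting at its bound because the wrist is near-aligned at a 39° lean. I'll ease the lean to about 35° and press closer to the pivot, which keeps the shelf clearance.

Call:
servo_tool:
  commands:
    - {"offset": [0, 0, -0.2], "rot": [0, -0.2, 0], "hand": 255}
    - {"offset": [0, 0, -0.2], "rot": [0, -0.2, 0], "hand": 255}
    - {"offset": [0, 0, 0], "rot": [0, -0.2, 0], "hand": 255}
    - {"offset": [0, 0, 0], "rot": [0, -0.1, 0], "hand": 255}
    - {"offset": [0, 0, 0], "rot": [0, 0, 0], "hand": 255}
    - {"offset": [0, 0, 0], "rot": [0, 0, 0], "hand": 255}

```text
time_s: 11.8
eef_pos: [0.5887, -0.1813, 0.165]
eef_rot: [-178.8, -33.6, -7.8]
contact_force: [0.0, 0.2, 0.1]
width: -0.0003
grasp_force: 0.0
```

```bash
cat > p3.py <<'E'
from plan import *
plan(np.arange(1.05,-.01,-.15),r=56)
E
python3 p3.py c10
```

```text
11.85 [ 0.58856173 -0.18119724  0.16479311] [-178.75028615  -33.61061051   -7.83162929] [ 0.22668578 -0.02108689 -0.86283441]
tcp local [12.1  4.2]
yel 64 [[-99.0, -12.0, 76.0], [-89.0, 2.0, 83.0], [-78.0, 14.0, 88.0]]
red 1 [[26.0, 12.0, 141.0], [26.0, 12.0, 141.0], [26.0, 12.0, 141.0]]
lean 33.584798342285765 q [-18.  14.  37. 126. -58.  17. -29.]
1.05 [  5.   1. 159.] off [-0.34  0.11  0.03]
0.9 [ 14.   1. 155.] off [0.2  0.01 0.35]
0.75 [ 23.   1. 149.] off [0.14 0.01 0.38]
0.6 [ 29.   1. 142.] off [0.07 0.01 0.4 ]
0.44999999999999996 [ 34.   1. 136.] off [0.02 0.01 0.28]
0.29999999999999993 [ 37.   1. 130.] off [-0.01  0.01  0.27]
0.1499999999999999 [ 40.   1. 124.] off [-0.05  0.01  0.28]
-2.220446049250313e-16 [ 42.   1. 117.] off [-0.08  0.01  0.27]
```

Call:
servo_tool:
  commands:
    - {"offset": [0, 0.1, 0.4], "rot": [0, 0, 0], "hand": 255}
    - {"offset": [0, 0, 0.4], "rot": [0, 0, 0], "hand": 255}
    - {"offset": [0.05, 0, 0.4], "rot": [0, 0, 0], "hand": 255}
    - {"offset": [0, 0, 0], "rot": [0, 0, 0], "hand": 255}

```text
time_s: 12.25
eef_pos: [0.6067, -0.1861, 0.1407]
eef_rot: [-178.7, -33.7, -7.9]
contact_force: [0.3, -0.0, -0.8]
width: 0.0004
grasp_force: 0.0
```

```bash
python3 p3.py c11
```

```text
12.3 [ 0.60584416 -0.18599231  0.14032308] [-178.69415797  -33.60373617   -7.91628167] [-0.80818248  0.44978648 -0.15757029]
tcp local [29.9  2. ]
yel 64 [[-96.0, -12.0, 76.0], [-85.0, 1.0, 84.0], [-74.0, 15.0, 92.0]]
lean 33.57926011347527 q [-11.  18.  31. 124. -67.  16. -21.]
1.05 [  5.   1. 159.] off [-0.39 -0.01 -1.17]
0.9 [ 14.   1. 155.] off [0.2  0.01 0.35]
0.75 [ 23.   1. 149.] off [0.14 0.01 0.38]
0.6 [ 29.   1. 142.] off [0.07 0.01 0.4 ]
0.44999999999999996 [ 34.   1. 136.] off [0.02 0.01 0.28]
0.29999999999999993 [ 37.   1. 130.] off [-0.01  0.01  0.27]
0.1499999999999999 [ 40.   1. 124.] off [-0.05  0.01  0.28]
-2.220446049250313e-16 [ 42.   1. 117.] off [-0.08  0.01  0.27]
```

Call:
servo_tool:
  commands:
    - {"offset": [0.1, 0, 0.25], "rot": [0, 0, 0], "hand": 255}
    - {"offset": [0, 0, 0.25], "rot": [0, 0, 0], "hand": 255}
    - {"offset": [0, 0, 0.25], "rot": [0, 0, 0], "hand": 255}
    - {"offset": [0, 0, 0], "rot": [0, 0, 0], "hand": 255}

```text
time_s: 12.7
eef_pos: [0.6188, -0.1866, 0.1255]
eef_rot: [-178.7, -33.6, -7.9]
contact_force: [-0.3, -0.1, -0.1]
width: -0.0002
grasp_force: 0.0
```

```bash
python3 p3.py c12|head -7
```

```text
12.75 [ 0.61883795 -0.18669786  0.12590832] [-178.66808224  -33.61765108   -7.88639093] [-0.13588074 -0.03957494 -0.00080409]
tcp local [42.8  3.2]
yel 63 [[-94.0, -12.0, 76.0], [-83.0, 2.0, 85.0], [-73.0, 12.0, 92.0]]
lean 33.59149695848265 q [ -9.  21.  28. 122. -71.  15. -16.]
1.05 [  5.   1. 159.] off [-0.51  0.02 -1.94]
0.9 [ 14.   1. 155.] off [0.2  0.01 0.35]
0.75 [ 23.   1. 149.] off [0.14 0.01 0.38]
```

View pics/c12.png

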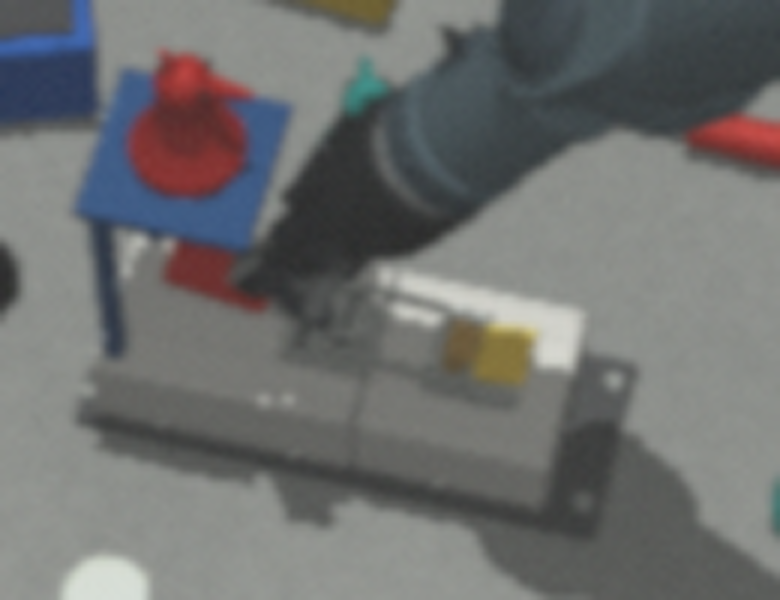

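The lever is almost flat under the shelf (red at (215,275)), contact force is nil and the hand is clear of the shelf. Last press, straight down.

Call:
servo_tool:
  commands:
    - {"offset": [-0.1, 0, 0.17], "rot": [0, 0, 0], "hand": 255}
    - {"offset": [-0.1, 0, 0.17], "rot": [0, 0, 0], "hand": 255}
    - {"offset": [0, 0, 0], "rot": [0, 0, 0], "hand": 255}

```text
time_s: 13.05
eef_pos: [0.619, -0.1866, 0.1161]
eef_rot: [-178.6, -33.6, -7.9]
contact_force: [-0.4, -0.4, -0.4]
width: -0.0001
grasp_force: 0.0
```

```bash
cat > m.py <<'E'
from look import *
P=L[(((h<7)|(h>173))&(s>130)&(d>0)&(abs(L[...,1])<25)&(L[...,0]>30)&(L[...,0]<115)&(L[...,2]>60)&(L[...,2]<180))]
if len(P): print(len(P),'lever slope',np.polyfit(P[:,0],P[:,2],1).round(2),np.percentile(P,[5,50,95],axis=0).round(0).tolist())
E
python3 m.py c13
```

```text
13.1 [ 0.61915886 -0.18676569  0.11641475] [-178.66103222  -33.63216769   -7.91259518] [-0.08496949  0.3379974  -0.10482247]
tcp local [43.2  3.2]
yel 64 [[-96.0, -11.0, 78.0], [-84.0, 1.0, 86.0], [-72.0, 13.0, 94.0]]
42 lever slope [3.000e-02 9.019e+01] [[67.0, -6.0, 86.0], [80.0, 1.0, 93.0], [90.0, 10.0, 98.0]]
```

Call:
servo_tool:
  commands:
    - {"offset": [-0.07, 0, 0.1], "rot": [0, 0, 0], "hand": 255}
    - {"offset": [0, 0, 0], "rot": [0, 0, 0], "hand": 255}

```text
time_s: 13.3
eef_pos: [0.6198, -0.1871, 0.115]
eef_rot: [-178.6, -33.8, -7.9]
contact_force: [-3.7, 1.2, 7.1]
width: -0.0001
grasp_force: 3.5
```

Call:
servo_tool:
  commands:
    - {"offset": [-0.07, 0, 0.1], "rot": [0, 0, 0], "hand": 255}
    - {"offset": [0, 0, 0], "rot": [0, 0, 0], "hand": 255}

```text
time_s: 13.5
eef_pos: [0.621, -0.1876, 0.1147]
eef_rot: [-178.5, -34.1, -8.0]
contact_force: [-10.0, 2.9, 18.7]
width: 0.0002
grasp_force: 9.2
```

Solid stop at 19 N, so the lever is fully down. Retreating along the tool axis.

Call:
servo_tool:
  commands:
    - {"offset": [0, 0, -0.5], "rot": [0, 0, 0], "hand": 255}
    - {"offset": [0, 0, -0.8], "rot": [0, 0, 0], "hand": 255}
    - {"offset": [0, 0, -0.8], "rot": [0, 0, 0], "hand": 255}
    - {"offset": [0, 0, -0.8], "rot": [0, 0, 0], "hand": 255}
    - {"offset": [-0.5, 0, -0.8], "rot": [0, -0.5, 0], "hand": 255}
    - {"offset": [-0.8, 0, -0.5], "rot": [0, -0.8, 0], "hand": 255}
    - {"offset": [-0.8, 0, -0.5], "rot": [0, -0.8, 0], "hand": 255}
    - {"offset": [-0.5, 0, -0.8], "rot": [0, -0.8, 0], "hand": 255}

```text
time_s: 14.3
eef_pos: [0.494, -0.1719, 0.1978]
eef_rot: [-178.8, -10.7, -7.3]
contact_force: [0.6, 0.7, -0.9]
width: 0.0
grasp_force: 0.0
```

Call:
servo_tool:
  commands:
    - {"offset": [-0.3, 0, -0.8], "rot": [0, -0.8, 0], "hand": 255}
    - {"offset": [-0.3, 0, -0.8], "rot": [0, -0.5, 0], "hand": 255}
    - {"offset": [0, 0, -0.8], "rot": [0, 0, 0], "hand": 255}
    - {"offset": [0, 0, 0], "rot": [0, 0, 0], "hand": 255}

```text
time_s: 14.7
eef_pos: [0.4787, -0.172, 0.2588]
eef_rot: [-178.8, -1.1, -7.1]
contact_force: [1.4, 0.0, 0.3]
width: -0.0002
grasp_force: 0.0
```

```bash
python3 m.py c14
```

```text
14.75 [ 0.47752412 -0.17139463  0.25720566] [-178.77547791   -0.94295979   -7.05310562] [0.54357529 0.46067759 0.03772887]
tcp local [-99.2  -2.3]
yel 66 [[-95.0, -14.0, 80.0], [-84.0, -0.0, 85.0], [-72.0, 15.0, 93.0]]
63 lever slope [-8.000e-02  9.744e+01] [[50.0, -7.0, 84.0], [68.0, 1.0, 92.0], [90.0, 10.0, 99.0]]
```

View pics/c14.png

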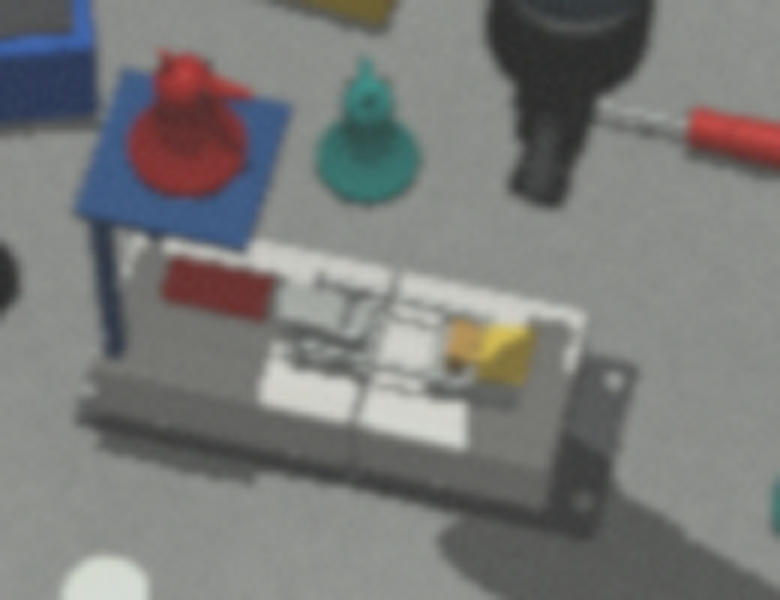

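The lever lies flat and stays shut (red at (215,290)), the loop is hooked on the keeper (460,340), and the gap between the mould halves has closed. The red bird is standing and the robot is clear, so I'm handing in.

```bash
python3 -c "
from bench import env
print(env.sign_off())"
```

```text
the job is handed in; nothing more can be done
None
```

The right mould, whose shelf carries the red bird, is clamped: loop hooked on its keeper, lever pressed down to a firm stop and staying flat, halves drawn together, red bird still standing; I never went near the left latch, and the job was handed in at about 15 s.

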